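# Pack the bridal vanity set

### The arm

A 7-joint arm with a two-finger parallel gripper is mounted at the origin on the work surface. World frame = base frame: x ahead of the robot, y to its left, z up, the work surface at z = 0. Lengths are in mm, angles in rad, forces in N, time in s.
With the tool pointing down it reaches from about 400 to 925 mm from the base axis. Payload 4.1 kg.
Tool frame: the origin (TCP) lies midway between the tips of the shut fingers; the grasp point (between the pads) lies behind it (ctrl.grasp_offset is the z of the grasp point in the tool frame, in mm); z points along the fingers, y is the line along which they close (so a half turn about z gives the same grasp; the last joint's range is limited). The gripper opens to 85 mm and grips with 20 to 120 N. Pads are 22 mm wide; open, the fingers measure 114 mm over their backs; the gripper's body (76 mm by 85 mm) begins 54 mm behind the grasp point. The pads swing forward as they close: fully open they stand 13 mm farther back than shut.
Start: joints at [1.037, 0.398, 0.045, 1.537, -0.019, 1.207, -0.051], TCP at [273.839, -589.539, 231.347] pointing down, gripper open.
Joint ranges: [-2.82, 2.82], [-0.49, 2.23], [-1.37, 1.46], [0, 2.46], [-1.36, 4.5], [0.23, 2], [-2.94, 2.94]. Speed limits (rad/s): [2.57, 2.57, 3.14, 3.14, 3.14, 3.14, 3.14].

### API

Orientations are given as a unit quaternion [w, x, y, z].
In Python, from rig import sensors, read_camera, calibration, workorder, ctrl gives the robot as it stands.
- The arm moves only by the tool send_rows, never from a script. Its arguments are lists of equal length, an entry for each row: "dr": the turn, a rotation vector about the tool's x, y, z in units of 6 degrees (1.0 is 6 degrees), a list of three; "xyz": the shift along the tool's x, y, z in units of 40 mm (1.0 is 40 mm), a list of three; "grip": the closure in counts, from 0 (fully open) to 255 (shut). In form: {"dr": [[ax, ay, az], ...], "xyz": [[x, y, z], ...], "grip": [grip, ...]}. A call has 1 to 5 rows; each row is the pose to reach, as a shift and turn from the pose commanded when the call began, along the tool's axes at that moment; what a row does not reach only later rows make up. A row lasts 1/12 s, in which the tool goes at most 41.7 mm and 7.16 degrees, less where a joint would pass 70% of its speed; a pose out of reach is approached as far as the arm can. A call with a gripper value outside its range is refused whole. The fingers move at their own pace and stop on an object; "grip_force" is the grip in N (left out, the last holds). Time passes only in rows, so rows that repeat a pose let the fingers close. It gives the time, the measured TCP pose, the force, the opening and the grip force at its end, in the units of the state.
- sensors.observe(): the state, without advancing time (a new reading comes with each control period).
- read_camera(name): name is "scene" or "top" or "wrist"; returns the picture (420x560x3 uint8, red, green, blue); there is no depth.
- calibration(name): a dict with "intrinsics" (3x3 intrinsics, pixels), "R" (3x3) and "t" (3): a world point X has camera coordinates R X + t. Camera axes: x right, y down, z forward; pixel columns grow to the right and rows downward; lengths in mm; the calibration is good to about 2 mm. A picture is of the moment at which its call begins: read the wrist's pose just before it. calibration takes no time and is no camera call; for the wrist camera it gives the pose at the moment of the call.
- workorder.close_job(): hands the job in; it is judged then, once.
The state is a dict: "clock": time; "joint_pos": joint angles; "joint_velocities": joint speeds; "effort": joint torques, N m; "tcp_pos": TCP position; "tcp_rot": TCP orientation; "contact_force": force on the tool from outside, world axes, zero at the start; "ft_torque": the same for the moment, N m; "finger_gap": finger opening in mm; "grasp_force": force on a finger pad.
Only numpy, scipy, OpenCV 4.12 (cv2) and the standard library are available. Lean on these libraries where they do the work, as an engineer would, in place of code of your own. Each camera call takes 0.05 s, during which the arm holds its last target. There are 200 camera calls.

### The job

A customer has bought the hand mirror, the comb and the hairbrush lying on the counter. Lay each one flat, glass and bristles up, in its own compartment of the presentation case, the head in the wide pocket and the handle in the narrow slot, then shut the case's lid fully. Leave the brass pot, the bangles and the blue box where they are.

Things in the scene. Friction and masses are not known exactly. Their poses are not given: they have to be found in the camera images.
- case: Dark wooden case fixed to the counter, 226 mm (its x) by 196 mm (its y), 48 mm high without lid; origin at the centre of its underside, z up. Walls 6 mm, floor 8 mm. Blue blocks 12 mm high leave three compartments along y, at x = -66 (mirror), 0 (comb), +66 mm (brush), each with a pale outline of its piece. A block-free channel, y -26 to +26 mm, crosses them all as finger room.
- lid (a joint): Hinge of the case's lid, rad: 0 = shut, 1.95 = wide open. A stiff hinge: the lid stays where it is left; about 1 to 4 N at its free edge moves it. It starts standing open at 1.6 to 1.9.
- lid_hinge (a point): Middle of the hinge line, which runs along the case's x at its +y end, on the rim (case frame 0, 98, 48 mm). Shut, the lid reaches from here 196 mm towards the case's -y.
- lid_edge (a point): Middle of the lid's free edge, on its outer (top when shut) face. The lid is a dark wooden frame with a clear pane, 226 by 196 mm, 10 mm thick; its underside passes through the hinge line.
- mirror: Brass hand mirror lying glass up: round head 72 mm across, 10 mm thick, and a straight handle 18 mm wide, 12 mm thick, 158 mm long in all. Origin on the underside below the handle's grip point, near the balance point; +x along the handle towards the head, z up out of the glass. Handle from x = -72 to +18 mm, head from +14 to +86 mm.
- mirror_head (a point): Centre of the mirror's head, on the underside, 50 mm along the mirror's +x.
- comb: Orange comb: flat toothed head 70 by 44 mm, 10 mm thick, and a straight handle 16 mm wide, 12 mm thick, 157 mm long in all. Origin on the underside below the handle's grip point; +x towards the head, z up. Handle from x = -72 to +18 mm, head from +15 to +85 mm.
- comb_head (a point): Centre of the comb's head, on the underside, 50 mm along the comb's +x.
- brush: Dark red hairbrush lying bristles up: head 70 by 52 mm, 28 mm high with its black bristles, and a straight handle 20 mm wide, 14 mm thick, 157 mm long in all. Origin on the underside below the handle's grip point; +x towards the head, z up. Handle from x = -72 to +18 mm, head from +15 to +85 mm.
- brush_head (a point): Centre of the brush's head, on the underside, 50 mm along the brush's +x.
- pot: Bystander: small round lidded brass pot, 64 mm across, 62 mm high, origin under its centre.
- bangles: Bystander: stack of bangles, 66 mm across, 27 mm high, origin under its centre.
- trinket_box: Bystander: blue closed box 80 by 60 mm, 45 mm high, origin under its centre.
- mirror_place (a point): Centre of the mirror compartment, on its floor, -66 mm along the case's x: the mirror's origin belongs here. Axes as case. Head pocket 82 mm wide towards +y, ending 92 mm from here; handle slot 28 mm wide the other way, ending 78 mm from here.
- mirror_place_head (a point): Point on the floor of the mirror compartment, 50 mm from its centre towards the case's +y: the mirror's head point belongs here.
- comb_place (a point): Centre of the comb compartment, on its floor, 0 mm along the case's x: the comb's origin belongs here. Axes as case. Head pocket 54 mm wide towards -y, ending 92 mm from here; handle slot 26 mm wide the other way, ending 78 mm from here.
- comb_place_head (a point): Point on the floor of the comb compartment, 50 mm from its centre towards the case's -y: the comb's head point belongs here.
- brush_place (a point): Centre of the brush compartment, on its floor, 66 mm along the case's x: the brush's origin belongs here. Axes as case. Head pocket 62 mm wide towards +y, ending 92 mm from here; handle slot 30 mm wide the other way, ending 78 mm from here.
- brush_place_head (a point): Point on the floor of the brush compartment, 50 mm from its centre towards the case's +y: the brush's head point belongs here.
Not all that is in view belongs to the job. Several things look just like the brush: the one meant starts farthest to the robot's left. Of the things that look like the comb, take the one that is farthest to the robot's left at the start.

How it is judged (in metres and radians):
On the way:
1. mirror, comb and brush lie flat in their own compartments while the lid is still open (horizontal distance between mirror_head and mirror_place_head below 0.012 m and horizontal distance between mirror and mirror_place below 0.012 m and z of mirror in the frame of mirror_place below 0.005 m and angle between each of mirror, comb, brush's own z axis and vertical below 0.12 rad and horizontal distance between comb_head and comb_place_head below 0.012 m and horizontal distance between comb and comb_place below 0.012 m and z of comb in the frame of comb_place below 0.005 m and horizontal distance between brush_head and brush_place_head below 0.012 m and horizontal distance between brush and brush_place below 0.012 m and z of brush in the frame of brush_place below 0.005 m and value of joint lid above 0.8 rad), for 0.2 s.
At the end, for the whole second after the job is handed in: Mirror, comb and brush each lie at rest in their own compartment: origin and head within 12 mm (horizontally) of the compartment's centre and head point, underside less than 5 mm above its floor, right way up and tilted less than 0.12 rad; the lid is shut to less than 0.06 rad (horizontal distance between mirror_head and mirror_place_head below 0.012 m and horizontal distance between mirror and mirror_place below 0.012 m and z of mirror in the frame of mirror_place below 0.005 m and angle between each of mirror, comb, brush's own z axis and vertical below 0.12 rad and horizontal distance between comb_head and comb_place_head below 0.012 m and horizontal distance between comb and comb_place below 0.012 m and z of comb in the frame of comb_place below 0.005 m and horizontal distance between brush_head and brush_place_head below 0.012 m and horizontal distance between brush and brush_place below 0.012 m and z of brush in the frame of brush_place below 0.005 m and value of joint lid below 0.06 rad and linear speed of each of mirror, comb, brush below 0.03 m/s); the robot touches nothing.
It fails at once if the brass pot is moved by more than 30 mm (distance of pot from where it was at the start of the episode above 0.03 m).
It fails at once if the stack of bangles is moved by more than 30 mm (distance of bangles from where it was at the start of the episode above 0.03 m).
It fails at once if the blue box is moved by more than 30 mm (distance of trinket_box from where it was at the start of the episode above 0.03 m).
It also fails if it takes over 72 s, if anything falls off the work surface, if the arm or the gripper's body presses on something with over 40 N, if the wrist force passes 120 N, or if a joint passes its speed limit or range.

## Working session

There is one attempt and no reset: what is moved stays moved. The work goes in short steps, Python scripts to look and compute and a tool call to move; the robot and the scene stay as the last step left them, time stands still between calls to the robot, and variables do not carry over. Pictures are saved under pics/ and viewed, at most 10 in all, crops included, and the job is handed in when it is done.

Besides the shell and the picture viewer there is one more tool, called after "Call:" by a JSON object that holds its "name" and its "arguments". send_rows: Moves the arm, as the interface text tells. Its arguments: {"type":"object","properties":{"dr":{"type":"array"},"xyz":{"type":"array"},"grip":{"type":"array"},"grip_force":{"type":"number"}},"required":["dr","xyz","grip"]}

```bash
ls; mkdir -p pics; python3 - <<'E'
from rig import sensors, read_camera, calibration, ctrl
import cv2,json
for n in("top","scene"):
    im=read_camera(n);cv2.imwrite(f"pics/{n}0.png",im[:,:,::-1])
    c=calibration(n);print(n,c)
print(sensors.observe(),ctrl.grasp_offset)
E
```

```text
pics
top {'intrinsics': array([[424.93113689,   0.        , 280.25180879],
       [  0.        , 424.93113689, 205.63640213],
       [  0.        ,   0.        ,   1.        ]]), 'R': array([[-0.00544169, -0.99942111, -0.03358323],
       [-0.98089007,  0.01186645, -0.19420056],
       [ 0.19448665,  0.03188468, -0.98038682]]), 't': array([  16.45145766,  527.45466105, 1091.05190041])}
scene {'intrinsics': array([[452.04008937,   0.        , 285.64447251],
       [  0.        , 452.04008937, 206.91498331],
       [  0.        ,   0.        ,   1.        ]]), 'R': array([[ 0.55613404,  0.83107   ,  0.00613102],
       [ 0.6678121 , -0.44246981, -0.59853777],
       [-0.49471399,  0.3369616 , -0.80107112]]), 't': array([-274.01072862, -313.3921723 , 1502.48391951])}
{'clock': 0.1, 'joint_pos': array([ 1.03699388,  0.3991571 ,  0.0450356 ,  1.5377449 , -0.01868724,
        1.20689108, -0.05072877]), 'joint_velocities': array([ 0.00098128, -0.00137091,  0.00131976, -0.00312658, -0.00093439,
        0.0002753 ,  0.001512  ]), 'effort': array([ 3.85819963e-03, -4.76264691e+01,  1.37010366e+00, -2.54950976e+01,
        1.19369189e-02,  5.00548922e-03, -2.11287278e-05]), 'tcp_pos': array([ 273.58296749, -589.00029372,  230.34613264]), 'tcp_rot': array([-8.51425349e-04,  9.76451337e-01,  2.15735937e-01, -2.57918754e-04]), 'contact_force': array([-0.63685469,  1.01548402,  0.11926345]), 'ft_torque': array([-0.00828851,  0.01912662, -0.03449305]), 'grasp_force': 0.0, 'finger_gap': 85.52030218224893} -18.700000000000003
```

View pics/top0.png

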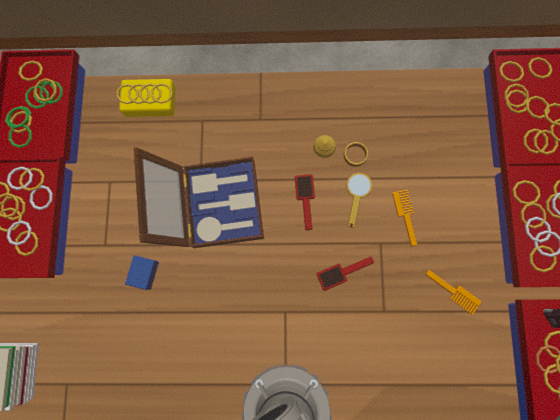

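View pics/scene0.png

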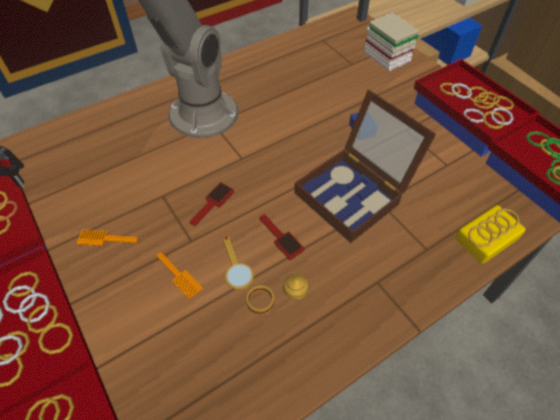

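Top view: robot base is at the bottom and world +y points left. The case is at about (225,202), hinge on its left side, with the lid standing open.

- **Brushes:** (305,200) and (345,273). The one at (305,200) is farthest left.
- **Combs:** (405,217) and (455,292). The one at (405,217) is farthest left.
- **Mirror:** head at (359,185).

I'll confirm this in a crop and measure from both views.

```bash
cat > h.py <<'E'
import numpy as np,cv2
from rig import sensors, read_camera, calibration
def ray(c,p):
    p=np.atleast_2d(np.asarray(p,float));K=c["intrinsics"];R=np.array(c["R"]);t=np.array(c["t"])
    d=np.c_[(p[:,0]-K[0,2])/K[0,0],(p[:,1]-K[1,2])/K[1,1],np.ones(len(p))]@R
    return -R.T@t,d
def plane(c,p,z):
    o,d=ray(c,p);return (o+d*((z-o[2])/d[:,2])[:,None])[:,:2]
def tri(c1,p1,c2,p2):
    o1,d1=ray(c1,p1);o2,d2=ray(c2,p2);d1=d1[0];d2=d2[0]
    s=np.linalg.lstsq(np.c_[d1,-d2],o2-o1,rcond=None)[0]
    a=o1+s[0]*d1;b=o2+s[1]*d2;return (a+b)/2,np.linalg.norm(a-b)
def blobs(m,amin=60):
    m=m.astype(np.uint8);n,l,s,c=cv2.connectedComponentsWithStats(m,connectivity=8)
    return [(l==i,s[i],c[i]) for i in range(1,n) if s[i,4]>=amin]
E
python3 - <<'E'
from h import *
ims={n:cv2.imread(f"pics/{n}0.png") for n in("top","scene")}
for n,im in ims.items():
    H=cv2.cvtColor(im,cv2.COLOR_BGR2HSV).astype(int);h,s,v=H[...,0],H[...,1],H[...,2]
    M={"orange":(h>=10)&(h<=22)&(s>200)&(v>180),"red":((h<5)|(h>172))&(s>150)&(v>70),
       "pale":(s<60)&(v>150),"blue":(h>105)&(h<130)&(s>80)&(v>50)}
    for k,m in M.items():
        print(n,k,[(b[1].tolist(),b[2].round(1).tolist()) for b in blobs(m) if b[1][4]<6000])
    for p in [(359,185),(305,200),(405,217),(215,230),(355,210),(225,195),(208,184),(240,200)] if n=="top" else [(239,275),(285,243),(180,275),(343,175)]:
        print(p,H[p[1],p[0]])
c=ims["top"][130:310,130:490];cv2.imwrite("pics/crop.png",cv2.resize(c,None,fx=2.2,fy=2.2,interpolation=cv2.INTER_CUBIC))
E
```

```text
top orange [([393, 191, 24, 54, 321], [404.9, 216.3]), ([427, 270, 54, 43, 420], [456.5, 291.4])]
top red [([532, 60, 17, 16, 197], [539.7, 67.4]), ([22, 63, 17, 15, 184], [30.2, 70.3]), ([503, 64, 18, 15, 202], [511.2, 71.0]), ([29, 90, 12, 16, 72], [32.6, 99.0]), ([509, 92, 16, 13, 139], [516.3, 98.1]), ([529, 99, 17, 16, 196], [536.9, 106.5]), ([548, 106, 12, 15, 133], [554.2, 112.6]), ([13, 114, 12, 10, 79], [18.8, 118.6]), ([554, 125, 6, 13, 62], [556.8, 130.6]), ([12, 131, 16, 14, 170], [19.7, 137.2]), ([527, 132, 10, 18, 98], [530.8, 140.1]), ([545, 133, 10, 18, 96], [550.0, 142.4]), ([537, 134, 8, 15, 84], [540.4, 140.9]), ([11, 170, 14, 17, 122], [16.0, 177.5]), ([28, 171, 13, 17, 117], [34.8, 179.0]), ([295, 175, 20, 55, 318], [305.6, 203.1]), ([516, 183, 21, 19, 285], [526.0, 192.1]), ([33, 188, 16, 18, 219], [40.7, 196.9]), ([4, 199, 11, 9, 72], [9.7, 203.4]), ([524, 206, 19, 15, 180], [532.3, 212.2]), ([0, 217, 18, 12, 115], [6.0, 222.3]), ([11, 224, 17, 17, 119], [17.8, 231.0]), ([529, 224, 18, 13, 98], [537.1, 229.8]), ([18, 235, 17, 18, 154], [27.3, 244.8]), ([538, 23
[... 2326 characters left out ...]
, ([452, 84, 19, 14, 74], [461.3, 90.4]), ([312, 167, 41, 30, 373], [337.0, 177.9]), ([325, 184, 39, 30, 281], [340.3, 200.8]), ([345, 192, 44, 34, 438], [369.4, 205.9]), ([227, 265, 24, 21, 409], [238.9, 275.0]), ([3, 286, 46, 36, 421], [26.2, 303.2]), ([0, 335, 21, 30, 142], [10.5, 348.4])]
scene blue [([0, 0, 137, 97, 1709], [76.5, 60.4]), ([423, 18, 59, 46, 1525], [455.6, 39.9]), ([415, 93, 74, 63, 966], [451.7, 125.4]), ([487, 153, 73, 69, 1121], [524.8, 186.2]), ([303, 169, 28, 23, 242], [317.0, 181.5]), ([317, 170, 61, 51, 926], [349.3, 194.5]), ([351, 212, 21, 18, 92], [360.6, 220.6])]
(239, 275) [ 98  37 194]
(285, 243) [ 10 103  52]
(180, 275) [ 17 255 194]
(343, 175) [ 22  53 174]
```

View pics/crop.png

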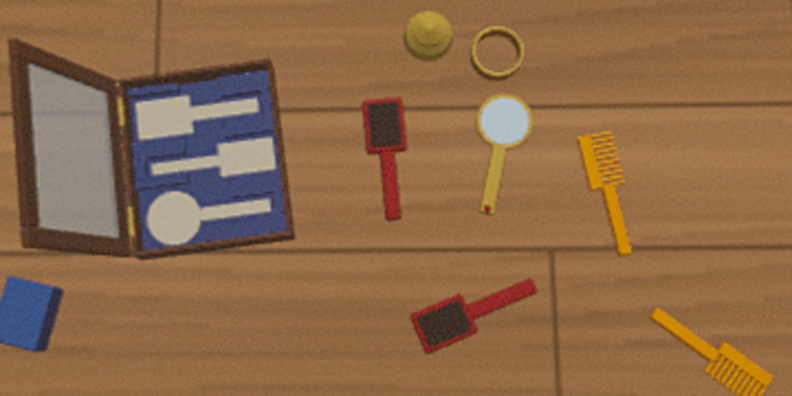

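Crop confirms the targets, at full-image pixels: left brush (305,200), left comb (405,217) and the mirror. In the case, the outlines from top to bottom are brush, comb (head to the right) and mirror.

```bash
cat > m.py <<'E'
from h import *
ims={n:cv2.imread(f"pics/{n}0.png") for n in("top","scene")};C={n:calibration(n) for n in ims}
def masks(im):
    H=cv2.cvtColor(im,cv2.COLOR_BGR2HSV).astype(int);h,s,v=H[...,0],H[...,1],H[...,2]
    return {"comb":(h>=10)&(h<=22)&(s>200)&(v>150),"brush":(((h<5)|(h>172))&(s>140)&(v>70))|((v<75)&(h<15)),
     "mirror":((h>=18)&(h<=30)&(s>130)&(v>110))|((s<60)&(v>150)),"pale":(s<65)&(v>140)}
def pick(m,p):
    bs=[b for b in blobs(m,20)];return min(bs,key=lambda b:np.hypot(*(np.argwhere(b[0])[:,::-1]-p).T).min())
def pose(P,axis_hint):
    "handle line fit and ends from plane points"
    u=np.array(axis_hint,float);u/=np.linalg.norm(u);Q=P
    for _ in range(4):
        s=P@u;L=s.max()-s.min();Q=P[(s<s.min()+.50*L)&(s>s.min()+.03*L)]
        vx,vy,x0,y0=cv2.fitLine(Q.astype(np.float32),cv2.DIST_L2,0,.01,.01).ravel()
        w=np.array([vx,vy]);w*=np.sign(w@u);u=w
    s=(P-[x0,y0])@u;n=(P-[x0,y0])@np.array([-u[1],u[0]])
    b=np.array([x0,y0])
    return u,b+u*s.min(),b+u*s.max(),s.max()-s.min(),np.ptp(n[s<s.min()+60]),n[s>s.max()-55].mean()
E
python3 - <<'E'
from m import *
S={"mirror":[(359,185),(239,275)],"comb":[(405,217),(181,278)],"brush":[(305,215),(271,226)]}
for k,(pt,ps) in S.items():
  for n,p in(("top",pt),("scene",ps)):
    b=pick(masks(ims[n])[k],np.array(p));px=np.argwhere(b[0])[:,::-1]
    P=plane(C[n],px,11);c0=P.mean(0)
    hint={"mirror":(1,0),"comb":(1,.2),"brush":(1,0)}[k]
    u,t,e,L,w,off=pose(P,hint)
    print(k,n,b[1][4],"dir",np.degrees(np.arctan2(u[1],u[0])).round(1),"tail",t.round(1),"end",e.round(1),"L",L.round(1),"w",w.round(1),"headoff",off.round(1),"orig",(t+u*72).round(1),(e-u*85.5).round(1))
m=[masks(ims[n])["pale"] for n in("top","scene")]
print("glass",tri(C["top"],pick(m[0],(359,185))[2],C["scene"],pick(m[1],(239,275))[2]))
for k,a,b in(("mirror",(209,229),(340,176)),("comb",(242,201),(335,203)),("brush",(205,184),(375,208))):
    A,B=pick(m[0],a),pick(m[1],b)
    print(k,tri(C["top"],A[2],C["scene"],B[2]))
    P=plane(C["top"],np.argwhere(A[0])[:,::-1],8.5)
    u,t,e,L,w,off=pose(P,(0,-1) if k=="comb" else (0,1))
    print(np.degrees(np.arctan2(u[1],u[0])).round(1),"tail",t.round(1),"end",e.round(1),"L",L.round(1),w.round(1),off.round(1),"orig",(t+u*72).round(1),(e-u*85.5).round(1))
E
```

```text
mirror top 680 dir -13.3 tail [ 474.8 -179.4] end [ 627.6 -215.6] L 156.9 w 19.3 headoff -0.1 orig [ 544.9 -196. ] [ 544.4 -195.9]
mirror scene 725 dir -12.9 tail [ 481.5 -182.8] end [ 633.7 -217.7] L 156.1 w 19.0 headoff -1.0 orig [ 551.7 -198.9] [ 550.3 -198.6]
comb top 421 dir 10.7 tail [ 422.6 -348.9] end [ 574.8 -320. ] L 154.9 w 14.6 headoff 5.7 orig [ 493.4 -335.5] [ 490.8 -336. ]
comb scene 644 dir 10.3 tail [ 424.  -350.5] end [ 580.3 -322.1] L 158.9 w 16.1 headoff 0.2 orig [ 494.9 -337.6] [ 496.2 -337.4]
brush top 523 dir 5.1 tail [469.3 -64. ] end [623.6 -50.4] L 154.9 w 16.7 headoff -0.8 orig [541.1 -57.7] [538.4 -57.9]
brush scene 527 dir 4.1 tail [471.7 -65.7] end [626.3 -54.5] L 155.0 w 16.6 headoff -0.1 orig [543.5 -60.5] [541.  -60.7]
glass (array([ 593.7487295 , -208.09615821,    7.85782019]), np.float64(0.7054950360090637))
mirror (array([476.1332858 , 190.66322477,   7.01871841]), np.float64(1.2192192708275784))
97.3 tail [488.8  91.5] end [469.  245.7] L 155.5 16.2 -0.3 orig [479.6 162.9] [479.9 160.9]
comb (array([549.23669347, 146.10590329,  11.09707486]), np.float64(4.6340840030740535))
-82.6 tail [536.1 242.2] end [556.4  87. ] L 156.6 13.5 -0.3 orig [545.4 170.8] [545.3 171.8]
brush (array([607.5313725 , 205.2878583 ,   6.56205142]), np.float64(0.8436068441341406))
97.1 tail [619.6 109.4] end [600.3 263.8] L 155.6 17.5 0.3 orig [610.7 180.8] [610.9 178.9]
```

Measurements agree: lengths are about 156 mm, the outlines are 132 mm apart, and the measured heights are within about 2 mm of the text. Case yaw is about 7.4°, centre (545,171). Order: mirror, brush, comb. Next I'll plan the move to hover over the mirror.

```bash
cat > plan.py <<'E'
import sys,numpy as np,json
from scipy.spatial.transform import Rotation as Ro
from rig import sensors
def go(targets,dmax=185,amax=32):
    "targets: (x,y,z,psi_deg of tool x) in turn; prints per call the 5th-row xyz (40mm) and dr (6deg) in tool axes"
    s=sensors.observe();p=np.array(s["tcp_pos"]);q=s["tcp_rot"]
    R=Ro.from_quat([q[1],q[2],q[3],q[0]]);print("t",round(s["clock"],2),"tcp",p.round(1),"psi",np.degrees(np.arctan2(*R.as_matrix()[[1,0],0])).round(2),"gap",round(s["finger_gap"],1),"F",np.round(s["contact_force"],1))
    for x,y,z,a in targets:
        T=np.array([x,y,z],float);a=np.radians(a)
        G=Ro.from_matrix(np.array([[np.cos(a),np.sin(a),0],[np.sin(a),-np.cos(a),0],[0,0,-1]]).astype(float))
        rv=(R.inv()*G).as_rotvec();n=int(max(np.ceil(np.linalg.norm(T-p)/dmax),np.ceil(np.degrees(np.linalg.norm(rv))/amax),1))
        for i in range(n):
            f=1/(n-i);d=R.inv().apply(T-p)*f/40;r=(R.inv()*G).as_rotvec()*f
            d=d.round(2);r=(np.degrees(r)/6).round(2);print(" xyz",d.tolist(),"dr",r.tolist())
            p=p+R.apply(d*40);R=R*Ro.from_rotvec(np.radians(r*6))
        print("  -> at",p.round(1))
if __name__=="__main__": go(json.loads(sys.argv[1]))
E
python3 plan.py "[[545,-196,200,-13.3]]"; python3 -c "
from h import *
c=calibration('wrist');R=np.array(c['R']);print(-R.T@c['t'],R.round(2),c['intrinsics'])"
```

```text
t 0.1 tcp [ 273.6 -589.   230.3] psi 24.92 gap 85.5 F [-0.6  1.   0.1]
 xyz [3.43, -2.02, 0.26] dr [-0.01, 0.0, 2.12]
 xyz [2.9, -2.72, 0.25] dr [-0.0, 0.0, 2.12]
 xyz [2.24, -3.3, 0.25] dr [-0.0, 0.01, 2.13]
  -> at [ 545.1 -195.9  200.1]
[ 349.32365389 -554.80903268  372.38908967] [[ 0.42 -0.91 -0.  ]
 [-0.86 -0.4   0.32]
 [-0.3  -0.13 -0.95]] [[305.33919386   0.         279.21143719]
 [  0.         305.33919386 206.89358093]
 [  0.           0.           1.        ]]
```

Call:
{"name": "send_rows", "arguments": {"dr": [[0,0,0.4],[0,0,0.8],[0,0,1.3],[0,0,1.7],[0,0,2.12]], "xyz": [[0.69,-0.4,0.05],[1.37,-0.81,0.1],[2.06,-1.21,0.15],[2.74,-1.62,0.2],[3.43,-2.02,0.26]], "grip": [80,80,80,80,80]}}

```text
clock: 0.52
tcp_pos: [364.6, -456.9, 220.4]
tcp_rot: [-0.0, 0.994, 0.105, -0.0]
contact_force: [0.3, -1.1, -0.2]
finger_gap: 58.6
grasp_force: 0.0
```

Call:
{"name": "send_rows", "arguments": {"dr": [[0,0,0.4],[0,0,0.8],[0,0,1.3],[0,0,1.7],[0,0,2.12]], "xyz": [[0.58,-0.54,0.05],[1.16,-1.09,0.1],[1.74,-1.63,0.15],[2.32,-2.18,0.2],[2.9,-2.72,0.25]], "grip": [80,80,80,80,80]}}

```text
clock: 0.93
tcp_pos: [455.0, -326.0, 210.5]
tcp_rot: [-0.0, 1.0, -0.006, -0.0]
contact_force: [-0.3, -0.7, -0.5]
finger_gap: 58.4
grasp_force: 0.0
```

Call:
{"name": "send_rows", "arguments": {"dr": [[0,0,0.4],[0,0,0.8],[0,0,1.3],[0,0,1.7],[0,0,2.13]], "xyz": [[0.45,-0.66,0.05],[0.9,-1.32,0.1],[1.34,-1.98,0.15],[1.79,-2.64,0.2],[2.24,-3.3,0.25]], "grip": [80,80,80,80,80]}}

```text
clock: 1.35
tcp_pos: [545.7, -195.0, 200.5]
tcp_rot: [0.0, 0.993, -0.117, -0.0]
contact_force: [0.5, -0.8, 0.2]
finger_gap: 58.7
grasp_force: 0.0
```

Call:
{"name": "send_rows", "arguments": {"dr": [[0,0,0],[0,0,0],[0,0,0]], "xyz": [[0,0,0],[0,0,0],[0,0,0]], "grip": [80,80,80]}}

```text
clock: 1.6
tcp_pos: [544.8, -197.0, 200.5]
tcp_rot: [0.0, 0.993, -0.116, -0.001]
contact_force: [-1.2, -0.5, 0.4]
finger_gap: 58.1
grasp_force: 0.0
```

Motion tracks well. Now a wrist look at the mirror.

```bash
python3 - <<'E'
from m import *
c=calibration("wrist");im=read_camera("wrist")[:,:,::-1].copy();cv2.imwrite("pics/w1.png",im)
M=masks(im)
for k in("mirror","pale","brush","comb"): print(k,[(b[1].tolist(),b[2].round(1).tolist()) for b in blobs(M[k],300)])
E
python3 plan.py "[[545,-196,60,-13.3]]"
```

```text
mirror [([251, 105, 57, 59, 2619], [278.9, 134.2]), ([368, 119, 63, 130, 2217], [400.0, 174.9]), ([0, 219, 32, 41, 796], [11.2, 240.4]), ([187, 258, 30, 51, 559], [201.3, 282.6]), ([343, 258, 29, 51, 557], [357.4, 282.6]), ([0, 274, 56, 51, 970], [21.1, 294.3]), ([452, 288, 61, 31, 587], [481.6, 303.3]), ([513, 303, 47, 39, 520], [535.5, 316.9])]
pale [([251, 105, 57, 59, 2624], [278.9, 134.2]), ([0, 219, 32, 41, 800], [11.3, 240.5]), ([187, 258, 30, 51, 565], [201.2, 282.6]), ([342, 258, 30, 52, 566], [357.3, 282.5]), ([0, 274, 56, 51, 979], [21.2, 294.2])]
brush [([110, 135, 87, 131, 3621], [155.6, 189.9]), ([201, 259, 22, 77, 680], [213.0, 293.4]), ([231, 259, 127, 102, 3122], [297.1, 315.9])]
comb []
t 1.65 tcp [ 544.5 -197.9  200.6] psi -13.4 gap 58.8 F [-0.3 -0.   0.1]
 xyz [0.0, -0.05, 3.52] dr [0.01, 0.01, -0.02]
  -> at [ 544.8 -196.1   59.8]
```

View pics/w1.png

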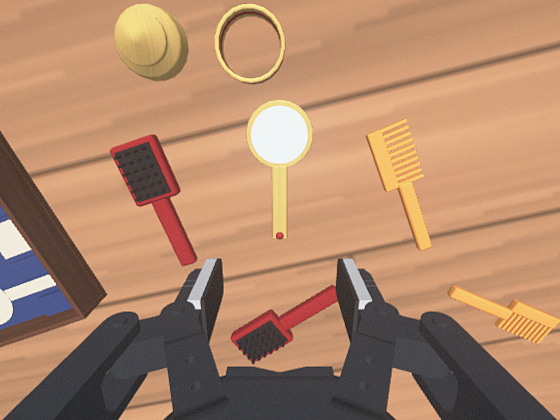

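The wrist picture shows the mirror at (279,134) with its handle down to (280,238), the brush at (155,190), the comb at (400,175), and the fingers straddling the mirror's line. I'll measure all three from here.

```bash
python3 - <<'E'
from m import *
c=calibration("wrist");im=cv2.imread("pics/w1.png");H=cv2.cvtColor(im,cv2.COLOR_BGR2HSV).astype(int)
for p in((279,200),(410,210),(170,225),(300,200),(395,150)):print(p,H[p[1],p[0]])
h,s,v=H[...,0],H[...,1],H[...,2]
M={"mirror":((h>=20)&(h<=32)&(s>100)&(v>120)|(s<40)&(v>150)),"comb":(h>=12)&(h<=24)&(s>140)&(v>150),"brush":((h<5)|(h>172))&(s>140)&(v>70)|((v<75)&(h<180))}
for k,p,hint,zs in(("mirror",(279,134),(1,-.2),(11,)),("comb",(410,210),(1,.2),(11,)),("brush",(172,228),(1,.1),(13,))):
    b=pick(M[k],np.array(p));P=plane(c,np.argwhere(b[0])[:,::-1],zs[0])
    u,t,e,L,w,off=pose(P,hint)
    print(k,b[1].tolist(),"dir",np.degrees(np.arctan2(u[1],u[0])).round(1),"tail",t.round(1),"L",L.round(1),"w",w.round(1),"off",off.round(1),"orig",(t+u*72).round(1),(e-u*85.5).round(1))
    if k=="mirror":
        g=pick((s<40)&(v>150),(279,134))[2];print("glass wrist z10",plane(c,g,10),"3D w top",tri(c,g,C["top"],pick(masks(ims["top"])["pale"],(359,185))[2]))
    it=np.argmin(P@u);
E
```

```text
(279, 200) [ 22 114 235]
(410, 210) [ 19 144 246]
(170, 225) [  0 167 188]
(300, 200) [ 13 110 213]
(395, 150) [ 13 137 230]
mirror [247, 100, 66, 139, 4270] dir -13.4 tail [ 476.7 -182.4] L 155.0 w 16.2 off 0.0 orig [ 546.7 -199.1] [ 544.3 -198.6]
glass wrist z10 [[ 594.10859728 -210.28490741]] 3D w top (array([ 594.13167154, -209.20706511,    4.90602538]), np.float64(2.173822230551126))
comb [366, 119, 66, 131, 2809] dir 10.7 tail [ 422.  -350.5] L 157.7 w 17.0 off 2.6 orig [ 492.8 -337.1] [ 493.  -337.1]
brush [110, 135, 87, 131, 3956] dir 4.5 tail [470.  -68.8] L 154.5 w 21.6 off 0.0 orig [541.8 -63.2] [538.8 -63.4]
```

Call:
{"name": "send_rows", "arguments": {"dr": [[0,0,0],[0,0,0],[0,0,0],[0,0,0],[0,0,0]], "xyz": [[0.03,0,0.8],[0.03,0,1.7],[0.03,0,2.6],[0.03,0,3.3],[0.03,0,3.8]], "grip": [100,120,120,120,120]}}

```text
clock: 2.07
tcp_pos: [543.7, -198.4, 46.0]
tcp_rot: [0.0, 0.993, -0.117, -0.002]
contact_force: [-0.2, 0.2, 0.0]
finger_gap: 45.2
grasp_force: 0.0
```

Call:
{"name": "send_rows", "arguments": {"dr": [[0,0,0],[0,0,0],[0,0,0],[0,0,0],[0,0,0]], "xyz": [[0,0,0.4],[0,0,0.8],[0,0,1.05],[0,0,1.13],[0,0,1.13]], "grip": [120,120,120,120,120]}}

```text
clock: 2.48
tcp_pos: [545.7, -197.6, 3.2]
tcp_rot: [0.0, 0.993, -0.117, -0.001]
contact_force: [0.8, 0.2, 0.6]
finger_gap: 45.1
grasp_force: 0.0
```

Call:
{"name": "send_rows", "arguments": {"dr": [[0,0,0],[0,0,0],[0,0,0],[0,0,0],[0,0,0]], "xyz": [[0,0,0],[0,0,0],[0,0,0],[0,0,0],[0,0,0]], "grip": [220,230,230,230,230], "grip_force": 40}}

```text
clock: 2.9
tcp_pos: [547.6, -197.3, 5.1]
tcp_rot: [0.0, 0.993, -0.116, 0.001]
contact_force: [-1.0, -0.1, 6.2]
finger_gap: 16.8
grasp_force: 41.3
```

Call:
{"name": "send_rows", "arguments": {"dr": [[0,0,0],[0,0,0],[0,0,0],[0,0,0],[0,0,0]], "xyz": [[0,0,-0.3],[0,0,-0.9],[0,0,-1.7],[0,0,-2.5],[0,0,-3.2]], "grip": [230,230,230,230,230]}}

```text
clock: 3.32
tcp_pos: [546.3, -196.4, 133.8]
tcp_rot: [-0.0, 0.993, -0.116, 0.0]
contact_force: [0.6, -0.3, -2.4]
finger_gap: 16.6
grasp_force: 40.4
```

```bash
python3 plan.py "[[500,60,140,70],[479.8,162,140,97.4]]"
```

```text
t 3.32 tcp [ 546.3 -196.4  133.8] psi -13.29 gap 16.6 F [ 0.6 -0.3 -2.4]
 xyz [-0.87, -1.99, -0.05] dr [0.0, -0.0, -4.63]
 xyz [0.16, -2.16, -0.05] dr [0.0, -0.0, -4.63]
 xyz [1.16, -1.84, -0.05] dr [0.0, -0.0, -4.62]
  -> at [500.1  60.  139.8]
 xyz [2.22, -1.35, -0.0] dr [0.0, -0.0, -4.57]
  -> at [479.8 161.9 139.8]
```

Call:
{"name": "send_rows", "arguments": {"dr": [[0,0,-0.9],[0,0,-1.85],[0,0,-2.8],[0,0,-3.7],[0,0,-4.63]], "xyz": [[-0.17,-0.4,0],[-0.35,-0.8,0],[-0.52,-1.2,-0.05],[-0.7,-1.6,-0.05],[-0.87,-1.99,-0.05]], "grip": [230,230,230,230,230]}}

```text
clock: 3.73
tcp_pos: [530.2, -110.1, 134.1]
tcp_rot: [0.0, 0.992, 0.128, -0.0]
contact_force: [0.6, 1.2, -2.3]
finger_gap: 16.4
grasp_force: 40.4
```

Call:
{"name": "send_rows", "arguments": {"dr": [[0,0,-0.9],[0,0,-1.85],[0,0,-2.8],[0,0,-3.7],[0,0,-4.63]], "xyz": [[0.03,-0.43,0],[0.06,-0.86,0],[0.1,-1.3,-0.05],[0.13,-1.73,-0.05],[0.16,-2.16,-0.05]], "grip": [230,230,230,230,230]}}

```text
clock: 4.15
tcp_pos: [514.9, -25.1, 136.1]
tcp_rot: [0.0, 0.932, 0.363, -0.0]
contact_force: [0.1, -0.2, -2.2]
finger_gap: 16.6
grasp_force: 40.4
```

Call:
{"name": "send_rows", "arguments": {"dr": [[0,0,-0.9],[0,0,-1.85],[0,0,-2.8],[0,0,-3.7],[0,0,-4.62]], "xyz": [[0.23,-0.37,0],[0.46,-0.74,0],[0.7,-1.1,-0.05],[0.93,-1.47,-0.05],[1.16,-1.84,-0.05]], "grip": [230,230,230,230,230]}}

```text
clock: 4.57
tcp_pos: [499.7, 60.5, 138.0]
tcp_rot: [0.0, 0.818, 0.575, -0.0]
contact_force: [0.7, -0.4, -1.5]
finger_gap: 16.8
grasp_force: 40.4
```

Call:
{"name": "send_rows", "arguments": {"dr": [[0,0,0],[0,0,0]], "xyz": [[0,0,0],[0,0,0]], "grip": [230,230]}}

```text
clock: 4.73
tcp_pos: [499.9, 60.5, 137.9]
tcp_rot: [0.0, 0.819, 0.574, -0.0]
contact_force: [-0.3, -0.9, -2.3]
finger_gap: 16.4
grasp_force: 40.4
```

```bash
python3 - <<'E'
from m import *
c=calibration("wrist");im=read_camera("wrist")[:,:,::-1].copy();cv2.imwrite("pics/w2.png",im);np.save("w2.npy",c,allow_pickle=True)
H=cv2.cvtColor(im,cv2.COLOR_BGR2HSV).astype(int);h,s,v=H[...,0],H[...,1],H[...,2]
print([(b[1].tolist(),b[2].round(1).tolist()) for b in blobs((s<75)&(v>130),300)])
E
python3 plan.py "[[479.8,162,140,97.4]]"
```

```text
[([138, 0, 99, 128, 7098], [187.4, 46.6]), ([249, 0, 103, 143, 3987], [297.4, 71.6]), ([344, 0, 61, 107, 2722], [375.2, 49.5]), ([214, 116, 131, 128, 12970], [279.0, 179.6])]
t 4.78 tcp [500.1  59.2 137.8] psi 69.93 gap 16.5 F [ 0.3 -0.7 -1.4]
 xyz [2.24, -1.36, -0.06] dr [-0.0, 0.01, -4.58]
  -> at [479.8 162.  140.1]
```

View pics/w2.png

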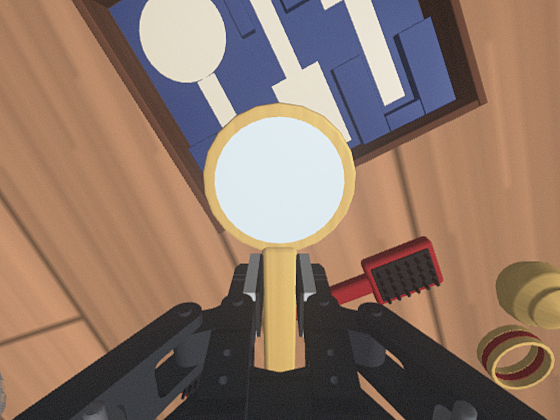

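The mirror is held straight, glass at (280,178). The outlines are visible, with the mirror circle at about (183,38). I'll check the grasp offset and refine the place.

```bash
python3 - <<'E'
from m import *
c=np.load("w2.npy",allow_pickle=True).item();im=cv2.imread("pics/w2.png")
H=cv2.cvtColor(im,cv2.COLOR_BGR2HSV).astype(int);h,s,v=H[...,0],H[...,1],H[...,2];m=(s<75)&(v>130)
g=pick(m,(279,180))[2];psi=np.radians(69.93)
for z in(140,143,146):
    d=plane(c,g,z)[0]-[500.1,59.8];print("head off along/lat",z,d@[np.cos(psi),np.sin(psi)],d@[-np.sin(psi),np.cos(psi)])
b=pick(m,(183,38))[0].astype(np.uint8)
P=plane(c,np.argwhere(b)[:,::-1],8.5)
ct=max(cv2.findContours(b,0,cv2.CHAIN_APPROX_NONE)[0],key=len)[:,0]
ct=ct[(ct[:,1]>2)&(ct[:,1]<72)]
Q=plane(c,ct,8.5);A=np.c_[2*Q,np.ones(len(Q))];x=np.linalg.lstsq(A,(Q**2).sum(1),rcond=None)[0]
r=np.sqrt(x[2]+x[0]**2+x[1]**2);print("mirror place head",x[:2],"r",r)
# same outline circle top view for height
print("by outline from top: head", np.array([479.75,161.9])+50*np.array([-np.sin(np.radians(7.4)),np.cos(np.radians(7.4))]))
hp=pick(masks(ims["top"])["pale"],(209,229))[0].astype(np.uint8)
hd=cv2.morphologyEx(hp,cv2.MORPH_OPEN,cv2.getStructuringElement(cv2.MORPH_ELLIPSE,(13,13)))
ct2=blobs(hd)[0][2];print("top head circle",plane(C["top"],ct2,8.5))
# wrist pixel of circle centre
K=c["intrinsics"];X=np.array([x[0],x[1],8.5]);y=K@(np.array(c["R"])@X+c["t"]);print("3D",tri(c,y[:2]/y[2],C["top"],ct2))
E
```

```text
head off along/lat 140 48.96217714417476 0.5644940634879686
head off along/lat 143 49.69934293331565 0.5609960577596529
head off along/lat 146 50.4365087224565 0.557498052031442
mirror place head [473.25284156 211.09619881] r 34.008342184539764
by outline from top: head [473.31022017 211.48355812]
top head circle [[473.86369871 212.3158366 ]]
3D (array([473.56626038, 211.44597198,   9.62125439]), np.float64(1.2786882084314515))
```

Call:
{"name": "send_rows", "arguments": {"dr": [[0,0,-0.9],[0,0,-1.85],[0,0,-2.8],[0,0,-3.7],[0,0,-4.58]], "xyz": [[0.45,-0.27,0],[0.9,-0.54,0],[1.34,-0.82,0],[1.79,-1.09,0],[2.24,-1.36,0]], "grip": [230,230,230,230,230]}}

```text
clock: 5.2
tcp_pos: [480.2, 161.6, 137.7]
tcp_rot: [0.0, 0.659, 0.752, -0.0]
contact_force: [1.2, 0.3, -1.3]
finger_gap: 16.3
grasp_force: 40.4
```

Call:
{"name": "send_rows", "arguments": {"dr": [[0,0,0],[0,0,0],[0,0,0],[0,0,0],[0,0,0]], "xyz": [[0,0,0],[0,0,0.5],[0,0,1],[0,0,1.5],[0,0,1.5]], "grip": [230,230,230,230,230]}}

```text
clock: 5.62
tcp_pos: [477.6, 159.2, 74.3]
tcp_rot: [-0.001, 0.661, 0.75, -0.004]
contact_force: [-1.0, -0.9, -3.2]
finger_gap: 16.8
grasp_force: 40.4
```

```bash
python3 plan.py "[[479.8,161.8,13.5,97.4]]"
```

```text
t 5.62 tcp [477.6 159.2  74.3] psi 97.25 gap 16.8 F [-1.  -0.9 -3.2]
 xyz [0.06, 0.07, 1.52] dr [-0.07, 0.03, -0.02]
  -> at [479.6 161.7  13.4]
```

Call:
{"name": "send_rows", "arguments": {"dr": [[0,0,0],[0,0,0],[0,0,0],[0,0,0],[0,0,0]], "xyz": [[0,0,0.3],[0,0,0.6],[0,0,0.9],[0,0,1.1],[0,0,1.1]], "grip": [230,230,230,230,230]}}

```text
clock: 6.03
tcp_pos: [478.8, 161.8, 31.9]
tcp_rot: [-0.001, 0.66, 0.752, -0.002]
contact_force: [-0.5, -0.6, -2.1]
finger_gap: 16.4
grasp_force: 40.4
```

Call:
{"name": "send_rows", "arguments": {"dr": [[0,0,0],[0,0,0]], "xyz": [[0,0,0],[0,0,0]], "grip": [230,230]}}

```text
clock: 6.2
tcp_pos: [480.5, 162.8, 34.0]
tcp_rot: [0.0, 0.66, 0.752, 0.0]
contact_force: [-0.1, -0.4, -2.2]
finger_gap: 16.7
grasp_force: 40.4
```

```bash
python3 plan.py "[[479.8,161.8,13.5,97.4]]"
```

```text
t 6.2 tcp [480.5 162.8  34. ] psi 97.46 gap 16.7 F [-0.1 -0.4 -2.2]
 xyz [-0.02, -0.02, 0.51] dr [0.01, -0.0, 0.01]
  -> at [479.8 161.9  13.6]
```

Call:
{"name": "send_rows", "arguments": {"dr": [[0,0,0],[0,0,0],[0,0,0],[0,0,0],[0,0,0]], "xyz": [[-0.02,-0.02,0.15],[-0.02,-0.02,0.3],[-0.02,-0.02,0.45],[-0.02,-0.02,0.52],[-0.02,-0.02,0.52]], "grip": [230,230,230,230,230]}}

```text
clock: 6.62
tcp_pos: [479.0, 161.3, 13.0]
tcp_rot: [0.0, 0.66, 0.752, -0.001]
contact_force: [-2.4, -1.3, 4.6]
finger_gap: 16.8
grasp_force: 41.2
```

Call:
{"name": "send_rows", "arguments": {"dr": [[0,0,0],[0,0,0],[0,0,0],[0,0,0],[0,0,0]], "xyz": [[0,0,0],[0,0,0],[0,0,0],[0,0,0],[0,0,0]], "grip": [230,195,150,145,145]}}

```text
clock: 7.03
tcp_pos: [479.6, 161.7, 12.9]
tcp_rot: [0.0, 0.66, 0.752, 0.0]
contact_force: [1.5, 0.5, -0.0]
finger_gap: 36.8
grasp_force: 0.0
```

Call:
{"name": "send_rows", "arguments": {"dr": [[0,0,0],[0,0,0],[0,0,0],[0,0,0],[0,0,0]], "xyz": [[0,0,-0.3],[0,0,-1],[0,0,-2],[0,0,-3],[0,0,-3.6]], "grip": [145,145,145,120,120]}}

```text
clock: 7.45
tcp_pos: [480.9, 162.8, 161.6]
tcp_rot: [0.001, 0.659, 0.752, 0.002]
contact_force: [0.7, -0.3, -0.0]
finger_gap: 45.1
grasp_force: 0.0
```

```bash
python3 - <<'E'
from m import *
im=read_camera("top")[:,:,::-1].copy();cv2.imwrite("pics/top1.png",im)
b=pick(masks(im)["pale"],(209,227));print(b[1],plane(C["top"],b[2],18))
E
python3 plan.py "[[541,-61.5,130,4.6]]"
```

```text
[ 156  151  121  180 4596] [[426.33056209 182.7707079 ]]
t 7.5 tcp [483.5 163.8 165.2] psi 97.48 gap 45.2 F [0.5 0.1 2.4]
 xyz [-1.92, 0.23, 0.29] dr [0.03, -0.04, 5.16]
 xyz [-1.53, 1.19, 0.3] dr [0.03, -0.03, 5.16]
 xyz [-0.71, 1.81, 0.3] dr [0.02, -0.04, 5.16]
  -> at [541.2 -61.6 130. ]
```

Call:
{"name": "send_rows", "arguments": {"dr": [[0,0,1],[0,0,2.05],[0,0,3.1],[0,0,4.1],[0,0,5.16]], "xyz": [[-0.38,0.05,0],[-0.77,0.1,0],[-1.15,0.14,0],[-1.54,0.18,0],[-1.92,0.23,0]], "grip": [100,100,100,100,100]}}

```text
clock: 7.92
tcp_pos: [498.4, 86.0, 157.5]
tcp_rot: [0.0, 0.838, 0.546, 0.0]
contact_force: [0.3, 0.1, -0.2]
finger_gap: 51.9
grasp_force: 0.0
```

Call:
{"name": "send_rows", "arguments": {"dr": [[0,0,1],[0,0,2.05],[0,0,3.1],[0,0,4.1],[0,0,5.16]], "xyz": [[-0.3,0.24,0],[-0.6,0.48,0],[-0.9,0.72,0],[-1.2,0.95,0],[-1.53,1.19,0]], "grip": [100,100,100,100,100]}}

```text
clock: 8.33
tcp_pos: [517.8, 11.3, 157.5]
tcp_rot: [-0.0, 0.953, 0.303, 0.0]
contact_force: [0.1, -1.1, -0.6]
finger_gap: 51.9
grasp_force: 0.0
```

Call:
{"name": "send_rows", "arguments": {"dr": [[0,0,1],[0,0,2.05],[0,0,3.1],[0,0,4.1],[0,0,5.16]], "xyz": [[-0.14,0.36,0],[-0.28,0.72,0],[-0.43,1.1,0],[-0.57,1.45,0],[-0.71,1.81,0]], "grip": [100,100,100,100,100]}}

```text
clock: 8.75
tcp_pos: [536.7, -64.4, 157.4]
tcp_rot: [-0.0, 0.999, 0.037, 0.0]
contact_force: [0.1, 0.5, 0.0]
finger_gap: 52.1
grasp_force: 0.0
```

Call:
{"name": "send_rows", "arguments": {"dr": [[0,0,0],[0,0,0]], "xyz": [[0,0,0],[0,0,0]], "grip": [110,120]}}

```text
clock: 8.92
tcp_pos: [536.6, -64.0, 157.1]
tcp_rot: [-0.0, 0.999, 0.041, 0.0]
contact_force: [0.6, -0.1, 0.1]
finger_gap: 45.1
grasp_force: 0.0
```

```bash
python3 - <<'E'
from m import *
c=calibration("wrist");im=read_camera("wrist")[:,:,::-1].copy();cv2.imwrite("pics/w3.png",im)
H=cv2.cvtColor(im,cv2.COLOR_BGR2HSV).astype(int);h,s,v=H[...,0],H[...,1],H[...,2]
red=((h<5)|(h>172))&(s>130)&(v>70)
print([(b[1].tolist(),b[2].round(1).tolist()) for b in blobs(red,300)])
b=max(blobs(red,300),key=lambda b:-abs(b[2][0]-279));P=plane(c,np.argwhere(b[0])[:,::-1],13.5)
u,t,e,L,w,off=pose(P,(1,.08));print("dir",np.degrees(np.arctan2(u[1],u[0])),"tail",t,"L",L,w,off,"orig",t+u*72,"end",e)
im=read_camera("top")[:,:,::-1].copy();cv2.imwrite("pics/top2.png",im)
b=pick(masks(im)["pale"],(209,227));m=blobs(cv2.morphologyEx(b[0].astype(np.uint8),cv2.MORPH_OPEN,cv2.getStructuringElement(2,(9,9))))[0]
print("mirror glass now",b[1],plane(C["top"],m[2],18))
E
python3 plan.py "[[541,-61.5,60,4.6]]"
```

```text
[([463, 0, 34, 75, 446], [486.7, 29.8]), ([246, 97, 58, 158, 2954], [274.8, 174.2]), ([283, 328, 50, 41, 690], [305.6, 341.5])]
dir 4.653509 tail [469.88081408 -65.74008705] L 154.30382753167729 18.726551831758293 -0.2780876558177555 orig [541.64347125 -59.89874174] end [623.67598909 -53.22144888]
mirror glass now [199 218  22  22 379] [[472.58824022 209.39978223]]
t 9.02 tcp [536.4 -62.4 157. ] psi 4.78 gap 45.4 F [-0.3 -0.2  0.1]
 xyz [0.12, -0.01, 2.43] dr [-0.01, 0.0, 0.03]
  -> at [541.2 -61.5  59.8]
```

View pics/w3.png

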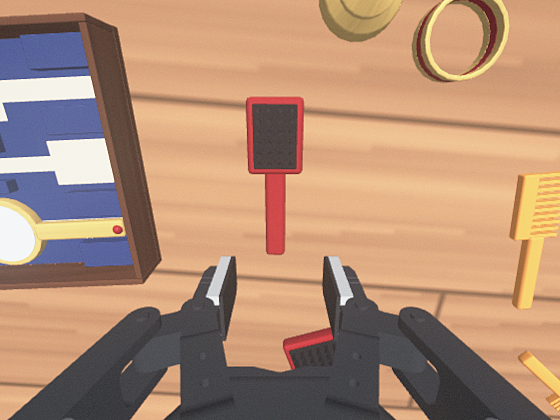

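The mirror sits in its slot, with its glass within 2 mm of the place. The brush is at (275,175), centred between the fingers. Grasping it at (541.5,-60).

Call:
{"name": "send_rows", "arguments": {"dr": [[0,0,0],[0,0,0],[0,0,0],[0,0,0],[0,0,0]], "xyz": [[0.13,-0.06,0.6],[0.13,-0.06,1.3],[0.13,-0.06,2.0],[0.13,-0.06,2.5],[0.13,-0.06,2.8]], "grip": [120,120,120,120,120]}}

```text
clock: 9.43
tcp_pos: [539.8, -59.3, 42.6]
tcp_rot: [-0.001, 0.999, 0.042, -0.002]
contact_force: [-0.1, 0.7, -0.2]
finger_gap: 45.3
grasp_force: 0.0
```

Call:
{"name": "send_rows", "arguments": {"dr": [[0,0,0],[0,0,0],[0,0,0],[0,0,0],[0,0,0]], "xyz": [[0,0,0.4],[0,0,0.75],[0,0,0.95],[0,0,1.02],[0,0,1.02]], "grip": [120,120,120,120,120]}}

```text
clock: 9.85
tcp_pos: [541.6, -60.5, 4.0]
tcp_rot: [-0.0, 0.999, 0.04, -0.0]
contact_force: [0.4, 1.0, 2.0]
finger_gap: 44.9
grasp_force: 0.0
```

Call:
{"name": "send_rows", "arguments": {"dr": [[0,0,0],[0,0,0],[0,0,0],[0,0,0],[0,0,0]], "xyz": [[0,0,0],[0,0,0],[0,0,0],[0,0,0],[0,0,0]], "grip": [220,230,230,230,230], "grip_force": 40}}

```text
clock: 10.27
tcp_pos: [542.8, -60.9, 5.3]
tcp_rot: [0.0, 0.999, 0.04, 0.001]
contact_force: [-0.9, 0.5, 6.7]
finger_gap: 18.8
grasp_force: 40.5
```

Call:
{"name": "send_rows", "arguments": {"dr": [[0,0,0],[0,0,0],[0,0,0],[0,0,0],[0,0,0]], "xyz": [[0,0,-0.3],[0,0,-0.9],[0,0,-1.7],[0,0,-2.5],[0,0,-3.2]], "grip": [230,230,230,230,230]}}

```text
clock: 10.68
tcp_pos: [541.4, -61.3, 134.3]
tcp_rot: [0.0, 0.999, 0.04, 0.0]
contact_force: [0.9, 0.5, -1.7]
finger_gap: 18.2
grasp_force: 39.7
```

```bash
python3 plan.py "[[585,80,140,70],[610.9,180,140,97.4]]"
```

```text
t 10.68 tcp [541.4 -61.3 134.3] psi 4.57 gap 18.2 F [ 0.9  0.5 -1.7]
 xyz [0.46, -1.14, -0.05] dr [0.0, -0.0, -3.64]
 xyz [0.85, -0.9, -0.05] dr [0.0, -0.0, -3.63]
 xyz [1.12, -0.51, -0.04] dr [0.01, 0.0, -3.64]
  -> at [585.2  80.  139.9]
 xyz [2.57, -0.25, -0.0] dr [-0.0, -0.0, -4.56]
  -> at [610.9 180.1 139.9]
```

Call:
{"name": "send_rows", "arguments": {"dr": [[0,0,-0.73],[0,0,-1.46],[0,0,-2.2],[0,0,-2.9],[0,0,-3.64]], "xyz": [[0.09,-0.23,0],[0.18,-0.46,0],[0.28,-0.68,0],[0.37,-0.91,-0.05],[0.46,-1.14,-0.05]], "grip": [230,230,230,230,230]}}

```text
clock: 11.1
tcp_pos: [556.1, -14.1, 134.8]
tcp_rot: [0.0, 0.973, 0.23, -0.0]
contact_force: [-0.4, 0.9, -2.1]
finger_gap: 18.7
grasp_force: 39.7
```

Call:
{"name": "send_rows", "arguments": {"dr": [[0,0,-0.73],[0,0,-1.46],[0,0,-2.2],[0,0,-2.9],[0,0,-3.63]], "xyz": [[0.17,-0.18,0],[0.34,-0.36,0],[0.51,-0.54,0],[0.68,-0.72,-0.05],[0.85,-0.9,-0.05]], "grip": [230,230,230,230,230]}}

```text
clock: 11.52
tcp_pos: [570.5, 33.3, 136.6]
tcp_rot: [0.0, 0.912, 0.41, -0.0]
contact_force: [0.6, -0.1, -1.1]
finger_gap: 18.4
grasp_force: 39.7
```

Call:
{"name": "send_rows", "arguments": {"dr": [[0,0,-0.73],[0,0,-1.46],[0,0,-2.2],[0,0,-2.9],[0,0,-3.64]], "xyz": [[0.22,-0.1,0],[0.45,-0.2,0],[0.67,-0.31,0],[0.9,-0.41,-0.04],[1.12,-0.51,-0.04]], "grip": [230,230,230,230,230]}}

```text
clock: 11.93
tcp_pos: [585.2, 80.2, 138.2]
tcp_rot: [0.0, 0.818, 0.575, -0.0]
contact_force: [0.3, -0.4, -1.8]
finger_gap: 18.4
grasp_force: 39.7
```

Call:
{"name": "send_rows", "arguments": {"dr": [[0,0,-0.9],[0,0,-1.8],[0,0,-2.7],[0,0,-3.65],[0,0,-4.56]], "xyz": [[0.51,-0.05,0],[1.03,-0.1,0],[1.54,-0.15,0],[2.06,-0.2,0],[2.57,-0.25,0]], "grip": [230,230,230,230,230]}}

```text
clock: 12.35
tcp_pos: [611.0, 180.5, 138.0]
tcp_rot: [0.0, 0.658, 0.753, -0.001]
contact_force: [-0.3, -0.3, -1.4]
finger_gap: 18.7
grasp_force: 39.7
```

Call:
{"name": "send_rows", "arguments": {"dr": [[0,0,0],[0,0,0]], "xyz": [[0,0,0],[0,0,0]], "grip": [230,230]}}

```text
clock: 12.52
tcp_pos: [610.6, 181.4, 137.8]
tcp_rot: [-0.0, 0.659, 0.752, -0.0]
contact_force: [0.5, -0.5, -1.5]
finger_gap: 18.6
grasp_force: 39.7
```

```bash
python3 plan.py "[[610.9,179.9,34,97.4]]"; python3 - <<'E'
from m import *
c=calibration("wrist");im=read_camera("wrist")[:,:,::-1].copy();cv2.imwrite("pics/w4.png",im);s=sensors.observe()
H=cv2.cvtColor(im,cv2.COLOR_BGR2HSV).astype(int);h,sa,v=H[...,0],H[...,1],H[...,2]
red=((h<5)|(h>172))&(sa>130)&(v>70)
bs=blobs(red,300);print([(b[1].tolist(),b[2].round(1).tolist()) for b in bs])
b=max(bs,key=lambda b:b[1][4])
P=plane(c,np.argwhere(b[0])[:,::-1],s["tcp_pos"][2]+9)-s["tcp_pos"][:2];a=np.radians(97.4)
l=P@[np.cos(a),np.sin(a)];n=P@[-np.sin(a),np.cos(a)]
print("head far end",l.max(),"lat mid near end",(n[l>l.max()-10].max()+n[l>l.max()-10].min())/2)
E
```

```text
t 12.52 tcp [610.6 181.4 137.8] psi 97.49 gap 18.6 F [ 0.5 -0.5 -1.5]
 xyz [-0.04, 0.01, 2.59] dr [-0.01, -0.0, 0.02]
  -> at [611.1 179.8  34.2]
[([218, 105, 121, 267, 9361], [279.8, 230.7]), ([0, 380, 45, 25, 651], [23.0, 390.5])]
head far end 83.63689721699001 lat mid near end 0.692703809029183
```

Call:
{"name": "send_rows", "arguments": {"dr": [[0,0,0],[0,0,0],[0,0,0],[0,0,0],[0,0,0]], "xyz": [[-0.02,0.01,0.5],[-0.02,0.01,1.1],[-0.02,0.01,1.7],[-0.02,0.01,2.3],[-0.02,0.01,2.59]], "grip": [230,230,230,230,230]}}

```text
clock: 12.98
tcp_pos: [609.7, 176.1, 31.0]
tcp_rot: [-0.001, 0.661, 0.75, -0.003]
contact_force: [0.3, 0.4, -1.1]
finger_gap: 18.6
grasp_force: 39.7
```

Call:
{"name": "send_rows", "arguments": {"dr": [[0,0,0],[0,0,0],[0,0,0]], "xyz": [[0,0,0],[0,0,0],[0,0,0]], "grip": [230,230,230]}}

```text
clock: 13.23
tcp_pos: [612.9, 179.5, 35.7]
tcp_rot: [0.001, 0.66, 0.751, 0.001]
contact_force: [0.3, 0.3, -0.6]
finger_gap: 18.5
grasp_force: 39.7
```

```bash
python3 plan.py "[[610.9,180,13.5,97.4]]"
```

```text
t 13.23 tcp [612.9 179.5  35.7] psi 97.35 gap 18.5 F [ 0.3  0.3 -0.6]
 xyz [0.02, -0.05, 0.55] dr [0.02, -0.0, -0.01]
  -> at [610.9 180.1  13.7]
```

Call:
{"name": "send_rows", "arguments": {"dr": [[0,0,0],[0,0,0],[0,0,0],[0,0,0],[0,0,0]], "xyz": [[0.02,-0.03,0.15],[0.02,-0.03,0.3],[0.02,-0.03,0.45],[0.02,-0.03,0.52],[0.02,-0.03,0.52]], "grip": [230,230,230,230,230]}}

```text
clock: 13.65
tcp_pos: [610.2, 180.1, 13.4]
tcp_rot: [0.0, 0.66, 0.751, -0.0]
contact_force: [-0.8, -0.4, 2.4]
finger_gap: 18.6
grasp_force: 40.1
```

Call:
{"name": "send_rows", "arguments": {"dr": [[0,0,0],[0,0,0],[0,0,0],[0,0,0],[0,0,0]], "xyz": [[0,0,0],[0,0,0],[0,0,0],[0,0,0],[0,0,0]], "grip": [230,195,150,145,145]}}

```text
clock: 14.07
tcp_pos: [610.6, 180.2, 13.3]
tcp_rot: [0.0, 0.66, 0.751, 0.0]
contact_force: [-0.3, -0.5, 0.4]
finger_gap: 36.9
grasp_force: 0.0
```

Call:
{"name": "send_rows", "arguments": {"dr": [[0,0,0],[0,0,0],[0,0,0],[0,0,0],[0,0,0]], "xyz": [[0,0,-0.3],[0,0,-1],[0,0,-2],[0,0,-3],[0,0,-3.6]], "grip": [145,145,145,120,120]}}

```text
clock: 14.48
tcp_pos: [612.1, 181.4, 162.8]
tcp_rot: [0.002, 0.66, 0.751, 0.003]
contact_force: [0.8, -0.3, 0.5]
finger_gap: 45.2
grasp_force: 0.0
```

```bash
python3 plan.py "[[540,0,158,129],[493,-336.8,158,190.6]]"
```

```text
t 14.48 tcp [612.1 181.4 162.8] psi 97.42 gap 45.2 F [ 0.8 -0.3  0.5]
 xyz [-2.13, -1.19, 0.05] dr [0.03, 0.0, -2.63]
 xyz [-1.73, -1.72, 0.05] dr [0.03, 0.0, -2.63]
  -> at [5.400e+02 1.000e-01 1.582e+02]
 xyz [-2.9, -3.11, 0.0] dr [-0.0, 0.0, -5.14]
 xyz [-0.91, -4.15, 0.01] dr [-0.0, 0.01, -5.13]
  -> at [ 493.1 -336.7  157.8]
```

Call:
{"name": "send_rows", "arguments": {"dr": [[0,0,-0.5],[0,0,-1.05],[0,0,-1.6],[0,0,-2.1],[0,0,-2.63]], "xyz": [[-0.43,-0.24,0],[-0.85,-0.48,0],[-1.28,-0.71,0],[-1.7,-0.95,0],[-2.13,-1.19,0]], "grip": [120,120,120,120,120]}}

```text
clock: 14.9
tcp_pos: [573.9, 89.0, 158.4]
tcp_rot: [0.001, 0.549, 0.836, 0.0]
contact_force: [0.5, 1.2, 0.8]
finger_gap: 45.4
grasp_force: 0.0
```

Call:
{"name": "send_rows", "arguments": {"dr": [[0,0,-0.5],[0,0,-1.05],[0,0,-1.6],[0,0,-2.1],[0,0,-2.63]], "xyz": [[-0.35,-0.34,0],[-0.7,-0.69,0],[-1.04,-1.03,0],[-1.38,-1.38,0],[-1.73,-1.72,0]], "grip": [120,120,120,120,120]}}

```text
clock: 15.32
tcp_pos: [537.9, -1.8, 158.3]
tcp_rot: [0.001, 0.429, 0.903, 0.0]
contact_force: [-1.0, 0.1, -0.1]
finger_gap: 45.0
grasp_force: 0.0
```

Call:
{"name": "send_rows", "arguments": {"dr": [[0,0,-1],[0,0,-2.05],[0,0,-3.1],[0,0,-4.1],[0,0,-5.14]], "xyz": [[-0.58,-0.62,0],[-1.16,-1.24,0],[-1.74,-1.87,0],[-2.32,-2.49,0],[-2.9,-3.11,0]], "grip": [120,120,120,120,120]}}

```text
clock: 15.73
tcp_pos: [514.1, -171.2, 158.5]
tcp_rot: [0.001, 0.173, 0.985, -0.0]
contact_force: [0.4, 0.1, 0.0]
finger_gap: 45.2
grasp_force: 0.0
```

Call:
{"name": "send_rows", "arguments": {"dr": [[0,0,-1],[0,0,-2.05],[0,0,-3.1],[0,0,-4.1],[0,0,-5.13]], "xyz": [[-0.18,-0.83,0],[-0.36,-1.66,0],[-0.55,-2.49,0],[-0.73,-3.32,0],[-0.91,-4.15,0]], "grip": [120,120,120,120,120]}}

```text
clock: 16.15
tcp_pos: [490.8, -339.8, 158.5]
tcp_rot: [0.0, -0.095, 0.996, -0.001]
contact_force: [0.3, -0.0, 0.3]
finger_gap: 45.0
grasp_force: 0.0
```

Call:
{"name": "send_rows", "arguments": {"dr": [[0,0,0],[0,0,0]], "xyz": [[0,0,0],[0,0,0]], "grip": [120,120]}}

```text
clock: 16.32
tcp_pos: [490.1, -340.9, 157.6]
tcp_rot: [0.0, -0.089, 0.996, -0.0]
contact_force: [0.5, 0.6, -0.2]
finger_gap: 45.3
grasp_force: 0.0
```

```bash
python3 - <<'E'
from m import *
c=calibration("wrist");im=read_camera("wrist")[:,:,::-1].copy();cv2.imwrite("pics/w5.png",im)
H=cv2.cvtColor(im,cv2.COLOR_BGR2HSV).astype(int);h,s,v=H[...,0],H[...,1],H[...,2]
o=(h>=12)&(h<=24)&(s>140)&(v>150)
print([(b[1].tolist(),b[2].round(1).tolist()) for b in blobs(o,300)])
b=min(blobs(o,300),key=lambda b:abs(b[2][0]-279));P=plane(c,np.argwhere(b[0])[:,::-1],11.5)
u,t,e,L,w,off=pose(P,(1,.18));print("dir",np.degrees(np.arctan2(u[1],u[0])),"tail",t,"L",L,w,"orig",t+u*72,"end",e)
im=read_camera("top")[:,:,::-1].copy();cv2.imwrite("pics/top3.png",im)
b=pick(masks(im)["brush"],(210,184));print(b[1],plane(C["top"],b[2],25))
r=cv2.resize(im[140:260,120:280],None,fx=4,fy=4,interpolation=cv2.INTER_CUBIC);cv2.imwrite("pics/top3c.png",r)
E
python3 plan.py "[[493,-336.8,45,190.6]]"
```

```text
[([228, 0, 42, 35, 307], [252.6, 16.5]), ([262, 120, 43, 149, 988], [285.2, 179.9])]
dir 10.122624 tail [ 421.9056812  -349.48331176] L 152.60803367641665 15.660527808798154 orig [ 492.78491551 -336.82891856] end [ 572.13819225 -322.6616172 ]
[192 173  55  20 507] [[605.90671838 195.36702721]]
t 16.42 tcp [ 491.5 -337.   157.9] psi -169.42 gap 45.3 F [-0.3  0.6  0.2]
 xyz [-0.03, -0.0, 2.82] dr [0.0, 0.01, -0.0]
  -> at [ 492.8 -336.7   45.1]
```

View pics/top3c.png

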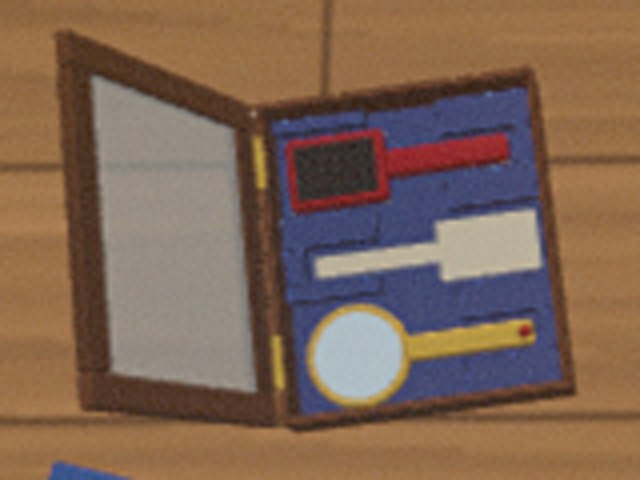

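Mirror and brush lie in their compartments: brush head at about (337,170) in the crop, mirror head at (358,355). Now the comb.

Call:
{"name": "send_rows", "arguments": {"dr": [[0,0,0],[0,0,0],[0,0,0],[0,0,0],[0,0,0]], "xyz": [[-0.05,0.03,0.6],[-0.05,0.03,1.3],[-0.05,0.03,2.0],[-0.05,0.03,2.5],[-0.05,0.03,2.8]], "grip": [120,120,120,120,120]}}

```text
clock: 16.83
tcp_pos: [492.3, -333.7, 43.5]
tcp_rot: [-0.001, -0.094, 0.996, 0.001]
contact_force: [-1.1, -0.1, 0.1]
finger_gap: 45.1
grasp_force: 0.0
```

Call:
{"name": "send_rows", "arguments": {"dr": [[0,0,0],[0,0,0],[0,0,0],[0,0,0],[0,0,0]], "xyz": [[0,0,0.4],[0,0,0.75],[0,0,0.95],[0,0,1.03],[0,0,1.03]], "grip": [120,120,120,120,120]}}

```text
clock: 17.25
tcp_pos: [492.9, -336.0, 3.9]
tcp_rot: [-0.0, -0.092, 0.996, 0.0]
contact_force: [0.5, -0.6, -0.1]
finger_gap: 45.4
grasp_force: 0.0
```

Call:
{"name": "send_rows", "arguments": {"dr": [[0,0,0],[0,0,0],[0,0,0],[0,0,0],[0,0,0]], "xyz": [[0,0,0],[0,0,0],[0,0,0],[0,0,0],[0,0,0]], "grip": [220,235,235,235,235], "grip_force": 40}}

```text
clock: 17.67
tcp_pos: [493.7, -336.8, 5.2]
tcp_rot: [0.001, -0.092, 0.996, -0.001]
contact_force: [-0.7, -0.1, 5.6]
finger_gap: 14.8
grasp_force: 40.5
```

Call:
{"name": "send_rows", "arguments": {"dr": [[0,0,0],[0,0,0],[0,0,0],[0,0,0],[0,0,0]], "xyz": [[0,0,-0.3],[0,0,-0.9],[0,0,-1.7],[0,0,-2.5],[0,0,-3.2]], "grip": [235,235,235,235,235]}}

```text
clock: 18.08
tcp_pos: [492.9, -336.2, 134.4]
tcp_rot: [0.0, -0.092, 0.996, -0.0]
contact_force: [0.8, -1.1, 0.4]
finger_gap: 14.4
grasp_force: 39.9
```

```bash
python3 plan.py "[[520,-60,140,140],[545.4,171.3,140,97.4]]"
```

```text
t 18.08 tcp [ 492.9 -336.2  134.4] psi -169.4 gap 14.4 F [ 0.8 -1.1  0.4]
 xyz [-0.97, 3.33, -0.07] dr [-0.0, 0.0, 4.22]
 xyz [0.55, 3.43, -0.07] dr [-0.0, 0.01, 4.21]
  -> at [520.1 -59.9 139.9]
 xyz [1.61, 2.42, -0.0] dr [-0.0, -0.0, 3.55]
 xyz [2.39, 1.66, -0.0] dr [-0.0, -0.0, 3.55]
  -> at [545.3 171.4 139.9]
```

Call:
{"name": "send_rows", "arguments": {"dr": [[0,0,0.84],[0,0,1.68],[0,0,2.5],[0,0,3.4],[0,0,4.22]], "xyz": [[-0.19,0.67,0],[-0.39,1.33,0],[-0.58,2,-0.05],[-0.78,2.66,-0.05],[-0.97,3.33,-0.07]], "grip": [235,235,235,235,235]}}

```text
clock: 18.5
tcp_pos: [506.2, -197.1, 135.4]
tcp_rot: [0.0, 0.131, 0.991, -0.0]
contact_force: [-0.1, 0.1, -0.2]
finger_gap: 14.6
grasp_force: 39.9
```

Call:
{"name": "send_rows", "arguments": {"dr": [[0,0,0.84],[0,0,1.68],[0,0,2.5],[0,0,3.4],[0,0,4.21]], "xyz": [[0.11,0.69,0],[0.22,1.37,0],[0.33,2.06,-0.05],[0.44,2.74,-0.05],[0.55,3.43,-0.07]], "grip": [235,235,235,235,235]}}

```text
clock: 18.92
tcp_pos: [519.8, -58.8, 138.1]
tcp_rot: [0.0, 0.344, 0.939, -0.0]
contact_force: [0.6, -0.5, -0.6]
finger_gap: 14.5
grasp_force: 39.9
```

Call:
{"name": "send_rows", "arguments": {"dr": [[0,0,0.71],[0,0,1.42],[0,0,2.13],[0,0,2.84],[0,0,3.55]], "xyz": [[0.32,0.48,0],[0.64,0.97,0],[0.97,1.45,0],[1.29,1.94,0],[1.61,2.42,0]], "grip": [235,235,235,235,235]}}

```text
clock: 19.33
tcp_pos: [532.8, 56.7, 138.2]
tcp_rot: [0.0, 0.511, 0.859, -0.0]
contact_force: [0.4, 0.0, -0.1]
finger_gap: 14.7
grasp_force: 39.9
```

Call:
{"name": "send_rows", "arguments": {"dr": [[0,0,0.71],[0,0,1.42],[0,0,2.13],[0,0,2.84],[0,0,3.55]], "xyz": [[0.48,0.33,0],[0.96,0.66,0],[1.43,1,0],[1.91,1.33,0],[2.39,1.66,0]], "grip": [235,235,235,235,235]}}

```text
clock: 19.75
tcp_pos: [545.1, 172.3, 138.1]
tcp_rot: [0.0, 0.661, 0.75, -0.0]
contact_force: [-0.5, -0.6, -0.1]
finger_gap: 14.2
grasp_force: 39.9
```

Call:
{"name": "send_rows", "arguments": {"dr": [[0,0,0],[0,0,0],[0,0,0]], "xyz": [[0,0,0],[0,0,0],[0,0,0]], "grip": [235,235,235]}}

```text
clock: 20.0
tcp_pos: [545.2, 170.3, 137.7]
tcp_rot: [0.0, 0.66, 0.751, -0.001]
contact_force: [0.4, -1.4, -1.8]
finger_gap: 14.9
grasp_force: 39.9
```

```bash
python3 plan.py "[[545.4,171.3,34,97.4]]"
```

```text
t 20.0 tcp [545.2 170.3 137.7] psi 97.42 gap 14.9 F [ 0.4 -1.4 -1.8]
 xyz [0.03, 0.01, 2.59] dr [-0.01, 0.01, 0.0]
  -> at [545.4 171.5  34.1]
```

Call:
{"name": "send_rows", "arguments": {"dr": [[0,0,0],[0,0,0],[0,0,0],[0,0,0],[0,0,0]], "xyz": [[0,0.01,0.5],[0,0.01,1.1],[0,0.01,1.7],[0,0.01,2.3],[0,0.01,2.59]], "grip": [235,235,235,235,235]}}

```text
clock: 20.42
tcp_pos: [544.1, 168.2, 31.3]
tcp_rot: [-0.001, 0.661, 0.751, -0.002]
contact_force: [-1.4, 0.4, -0.3]
finger_gap: 14.3
grasp_force: 39.9
```

Call:
{"name": "send_rows", "arguments": {"dr": [[0,0,0],[0,0,0],[0,0,0],[0,0,0]], "xyz": [[0,0,0],[0,0,0],[0,0,0],[0,0,0]], "grip": [235,235,235,235]}}

```text
clock: 20.75
tcp_pos: [547.2, 171.6, 35.7]
tcp_rot: [0.001, 0.66, 0.751, 0.001]
contact_force: [0.7, 0.1, -0.9]
finger_gap: 14.2
grasp_force: 39.9
```

```bash
python3 plan.py "[[545.4,171.3,13.5,97.4]]"
```

```text
t 20.75 tcp [547.2 171.6  35.7] psi 97.38 gap 14.2 F [ 0.7  0.1 -0.9]
 xyz [-0.0, -0.05, 0.56] dr [0.03, -0.0, -0.0]
  -> at [545.3 171.3  13.3]
```

Call:
{"name": "send_rows", "arguments": {"dr": [[0,0,0],[0,0,0],[0,0,0],[0,0,0],[0,0,0]], "xyz": [[0,-0.02,0.15],[0,-0.02,0.3],[0,-0.02,0.45],[0,-0.02,0.53],[0,-0.02,0.53]], "grip": [235,235,235,235,235]}}

```text
clock: 21.17
tcp_pos: [544.7, 170.9, 13.2]
tcp_rot: [0.0, 0.66, 0.751, -0.001]
contact_force: [-2.0, -2.3, 7.6]
finger_gap: 14.4
grasp_force: 40.7
```

Call:
{"name": "send_rows", "arguments": {"dr": [[0,0,0],[0,0,0],[0,0,0],[0,0,0],[0,0,0]], "xyz": [[0,0,0],[0,0,0],[0,0,0],[0,0,0],[0,0,0]], "grip": [235,195,150,145,145]}}

```text
clock: 21.58
tcp_pos: [544.9, 171.1, 12.6]
tcp_rot: [-0.0, 0.66, 0.751, -0.0]
contact_force: [0.1, -0.3, 1.1]
finger_gap: 36.8
grasp_force: 0.0
```

Call:
{"name": "send_rows", "arguments": {"dr": [[0,0,0],[0,0,0],[0,0,0],[0,0,0],[0,0,0]], "xyz": [[0,0,-0.3],[0,0,-1],[0,0,-2],[0,0,-3],[0,0,-3.9]], "grip": [145,145,145,145,145]}}

```text
clock: 22.0
tcp_pos: [545.0, 171.6, 171.9]
tcp_rot: [0.0, 0.66, 0.751, 0.001]
contact_force: [0.8, 0.0, 0.3]
finger_gap: 36.6
grasp_force: 0.0
```

Call:
{"name": "send_rows", "arguments": {"dr": [[0,0,0],[0,0,0],[0,0,0],[0,0,0],[0,0,0]], "xyz": [[-0.9,0,-0.7],[-1.8,0,-1.4],[-2.7,0,-2.1],[-3.6,0,-2.8],[-4.2,0,-3.5]], "grip": [200,255,255,255,255]}}

```text
clock: 22.42
tcp_pos: [564.9, 9.6, 302.7]
tcp_rot: [0.0, 0.66, 0.751, -0.001]
contact_force: [0.7, 0.1, -0.0]
finger_gap: 0.1
grasp_force: 0.0
```

```bash
python3 - <<'E'
from m import *
im=read_camera("top")[:,:,::-1].copy();cv2.imwrite("pics/top4.png",im)
i2=read_camera("scene")[:,:,::-1].copy();cv2.imwrite("pics/scene4.png",i2)
a=cv2.resize(im[140:260,120:280],None,fx=2.5,fy=2.5,interpolation=cv2.INTER_CUBIC);b=cv2.resize(i2[80:250,270:470],(400,340),interpolation=cv2.INTER_CUBIC)
cv=np.zeros((340,800,3),np.uint8);cv[:300,:400]=a;cv[:,400:]=b;cv2.imwrite("pics/p4.png",cv)
E
python3 plan.py "[]"
```

```text
t 22.52 tcp [569.1   5.3 307. ] psi 96.8 gap 0.6 F [ 0.1 -0.3 -0.1]
```

View pics/p4.png

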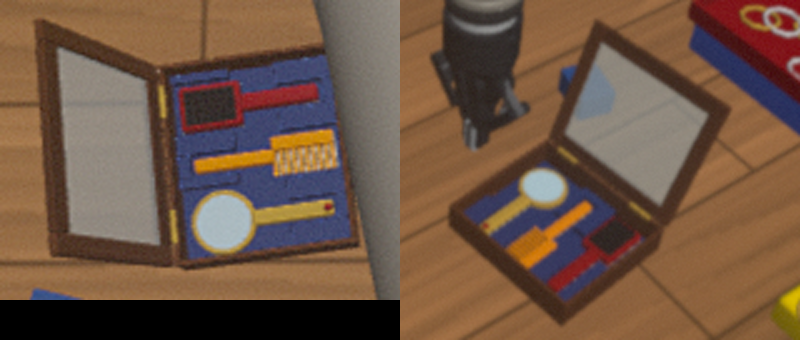

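All three pieces lie in their compartments (left: brush top, comb middle, mirror bottom) and the lid stands open. Next: check the comb numerically and triangulate the lid's free-edge corners, top (135,148)/(140,241) and scene (433,132)/(370,91).

```bash
python3 - <<'E'
from m import *
t=C["top"];s=C["scene"]
A,ea=tri(t,(135.2,148),s,(433.5,132.5));B,eb=tri(t,(140,242),s,(370,91));print(A,ea,B,eb,np.linalg.norm(A-B))
a=np.radians(7.4);ex=np.array([np.cos(a),np.sin(a)]);ey=np.array([-np.sin(a),np.cos(a)]);O=np.array([545.3,171.2])
for P in(A,B,(A+B)/2):print("case frame",(P[:2]-O)@ex,(P[:2]-O)@ey,P[2])
M=(A+B)/2;print("angle",np.arctan2(M[2]-48,98-(M[:2]-O)@ey), np.hypot(M[2]-48,98-(M[:2]-O)@ey))
im=cv2.imread("pics/top4.png");b=pick(masks(im)["comb"],(230,203));P=plane(t,np.argwhere(b[0])[:,::-1],19)
u,tl,e,L,w,off=pose(P,(0.13,-1));print("comb orig",tl+u*72,e-u*85.5,"dir",np.degrees(np.arctan2(u[1],u[0])),L,"place",O)
# gripper path: tip point targets in world for case-frame (0,y,z)
for y,z in((200,300),(175,215)):print(y,z,O+ey*y)
E
```

```text
[632.73920191 344.598626   235.07803427] 0.5283708032315896 [413.97080693 325.67284949 223.31275414] 2.078199757139454 219.90047174845748
case frame 109.04391448135729 160.6926328281608 235.07803426629079
case frame -110.33995073768867 170.1008919817138 223.31275414020774
case frame -0.648018128165694 165.39676240493728 229.19539420324926
angle 1.9268958521065873 193.32380728492407
comb orig [544.40120683 170.51012972] [543.76415449 175.3490431 ] dir -82.50003 152.61932593200316 place [545.3 171.2]
200 300 [519.54088068 369.53423248]
175 215 [522.7607706  344.74245342]
```

Comb origin is within about 1 mm of its place. The lid is at about 1.9 rad, with its outer edge near case (0,174,229). Tool x is along case y, so I'll cross over the lid with fingers shut and come down behind its edge.

Call:
{"name": "send_rows", "arguments": {"dr": [[0,0,0],[0,0,0],[0,0,0],[0,0,0],[0,0,0]], "xyz": [[0.5,0,0],[1.1,0,0],[1.8,0,0],[2.5,0,0],[3.15,0,0]], "grip": [255,255,255,255,255]}}

```text
clock: 22.93
tcp_pos: [548.4, 139.4, 301.5]
tcp_rot: [-0.0, 0.659, 0.752, 0.0]
contact_force: [0.6, 1.6, 0.1]
finger_gap: -0.0
grasp_force: 0.0
```

Call:
{"name": "send_rows", "arguments": {"dr": [[0,0,0],[0,0,0],[0,0,0],[0,0,0],[0,0,0]], "xyz": [[0.65,0,0],[1.3,0,0],[1.9,0,0],[2.5,0,0],[3.15,0,0]], "grip": [255,255,255,255,255]}}

```text
clock: 23.35
tcp_pos: [532.3, 263.4, 301.4]
tcp_rot: [0.0, 0.66, 0.751, -0.0]
contact_force: [0.7, -0.1, 0.1]
finger_gap: -0.2
grasp_force: 0.0
```

Call:
{"name": "send_rows", "arguments": {"dr": [[0,0,0],[0,0,0],[0,0,0],[0,0,0],[0,0,0]], "xyz": [[0.65,0,0],[1.3,0,0],[1.9,0,0],[2.5,0,0],[3.15,0,0]], "grip": [255,255,255,255,255]}}

```text
clock: 23.77
tcp_pos: [516.1, 388.2, 301.4]
tcp_rot: [0.0, 0.66, 0.751, -0.0]
contact_force: [0.4, -0.2, -0.7]
finger_gap: -0.2
grasp_force: 0.0
```

Call:
{"name": "send_rows", "arguments": {"dr": [[0,0,0],[0,0,0],[0,0,0]], "xyz": [[0,0,0],[0,0,0],[0,0,0]], "grip": [255,255,255]}}

```text
clock: 24.02
tcp_pos: [516.8, 386.4, 301.1]
tcp_rot: [0.0, 0.66, 0.751, -0.0]
contact_force: [0.0, -0.6, 0.4]
finger_gap: -0.2
grasp_force: 0.0
```

```bash
python3 plan.py "[[518.3,379.5,214,97.4]]"
```

```text
t 24.02 tcp [516.8 386.4 301.1] psi 97.42 gap -0.2 F [ 0.  -0.6  0.4]
 xyz [-0.17, 0.01, 2.18] dr [-0.0, 0.01, 0.0]
  -> at [518.1 379.6 213.9]
```

Call:
{"name": "send_rows", "arguments": {"dr": [[0,0,0],[0,0,0],[0,0,0],[0,0,0],[0,0,0]], "xyz": [[-0.17,0,0.5],[-0.17,0,1.1],[-0.17,0,1.7],[-0.17,0,2.1],[-0.17,0,2.18]], "grip": [255,255,255,255,255]}}

```text
clock: 24.43
tcp_pos: [517.5, 376.4, 210.5]
tcp_rot: [0.0, 0.661, 0.75, -0.003]
contact_force: [-0.5, -0.1, -0.7]
finger_gap: 0.0
grasp_force: 0.0
```

Call:
{"name": "send_rows", "arguments": {"dr": [[0,0,0],[0,0,0],[0,0,0]], "xyz": [[0,0,0],[0,0,0],[0,0,0]], "grip": [255,255,255]}}

```text
clock: 24.68
tcp_pos: [518.8, 380.4, 215.7]
tcp_rot: [0.0, 0.66, 0.751, 0.001]
contact_force: [1.1, -0.0, 0.2]
finger_gap: -0.1
grasp_force: 0.0
```

Call:
{"name": "send_rows", "arguments": {"dr": [[0,0,0],[0,0,0],[0,0,0],[0,0,0],[0,0,0]], "xyz": [[-0.63,0,-0.03],[-1.0,0,-0.13],[-1.4,0,-0.28],[-1.85,0,-0.35],[-2.28,0,-0.4]], "grip": [255,255,255,255,255]}}

```text
clock: 25.1
tcp_pos: [529.5, 291.4, 232.3]
tcp_rot: [-0.001, 0.659, 0.752, 0.002]
contact_force: [-1.8, 2.3, -0.9]
finger_gap: 0.1
grasp_force: 1.1
```

```bash
python3 plan.py "[[530,289.2,230,97.4]]"
```

```text
t 25.1 tcp [529.5 291.4 232.3] psi 97.48 gap 0.1 F [-1.8  2.3 -0.9]
 xyz [-0.06, 0.01, 0.06] dr [0.02, -0.03, 0.01]
  -> at [530.2 289.1 229.9]
```

Contact force is about 3 N, so the lid is moving with the finger. Continuing the arc.

Call:
{"name": "send_rows", "arguments": {"dr": [[0,0,0],[0,0,0],[0,0,0],[0,0,0],[0,0,0]], "xyz": [[-0.63,0,0.05],[-1.23,0,0.13],[-1.78,0,0.31],[-2.3,0,0.51],[-2.78,0,0.8]], "grip": [255,255,255,255,255]}}

```text
clock: 25.52
tcp_pos: [545.5, 179.7, 200.6]
tcp_rot: [0.001, 0.66, 0.751, 0.002]
contact_force: [-0.3, 0.5, 1.7]
finger_gap: -0.2
grasp_force: 1.0
```

Call:
{"name": "send_rows", "arguments": {"dr": [[0,0,0],[0,0,0],[0,0,0],[0,0,0],[0,0,0]], "xyz": [[-0.47,0,0.34],[-0.88,0,0.75],[-1.23,0,1.19],[-1.53,0,1.68],[-1.75,0,2.2]], "grip": [255,255,255,255,255]}}

```text
clock: 25.93
tcp_pos: [555.1, 108.9, 111.4]
tcp_rot: [0.002, 0.661, 0.751, 0.001]
contact_force: [0.9, 0.1, 0.6]
finger_gap: -0.1
grasp_force: 0.7
```

```bash
python3 - <<'E'
from h import *
s=sensors.observe();O=np.array([545.3,171.2]);ey=np.array([-.1288,.9917]);print("case y",(s["tcp_pos"][:2]-O)@ey,s["tcp_pos"][2],s["contact_force"])
E
```

```text
case y -63.061527459619114 111.4409481491675 [0.89788789 0.06447673 0.57904744]
```

Call:
{"name": "send_rows", "arguments": {"dr": [[0,0,0],[0,0,0],[0,0,0],[0,0,0],[0,0,0]], "xyz": [[-0.15,0,0.45],[-0.22,0,0.8],[-0.25,0,1.1],[-0.25,0,1.3],[-0.25,0,1.38]], "grip": [255,255,255,255,255]}}

```text
clock: 26.35
tcp_pos: [555.3, 99.5, 57.7]
tcp_rot: [0.001, 0.66, 0.751, -0.001]
contact_force: [-11.2, -6.0, 39.5]
finger_gap: -0.5
grasp_force: 19.7
```

Call:
{"name": "send_rows", "arguments": {"dr": [[0,0,0],[0,0,0],[0,0,0]], "xyz": [[0,0,0],[0,0,0.05],[0,0,0.05]], "grip": [255,255,255]}}

```text
clock: 26.6
tcp_pos: [555.3, 99.5, 57.8]
tcp_rot: [0.002, 0.66, 0.751, -0.001]
contact_force: [-9.4, -4.9, 30.7]
finger_gap: -0.3
grasp_force: 15.4
```

The tip rests at z=57.8 (a shut lid is 58), with firm contact. Now retreating and checking.

Call:
{"name": "send_rows", "arguments": {"dr": [[0,0,0],[0,0,0],[0,0,0],[0,0,0],[0,0,0]], "xyz": [[0,0,-0.3],[0,0,-1],[0,0,-2],[0,0,-3],[0,0,-3.8]], "grip": [255,255,255,255,255]}}

```text
clock: 27.02
tcp_pos: [555.1, 101.6, 208.5]
tcp_rot: [0.001, 0.659, 0.752, 0.002]
contact_force: [1.4, -0.3, -0.1]
finger_gap: 0.1
grasp_force: 0.0
```

Call:
{"name": "send_rows", "arguments": {"dr": [[0,0,0],[0,0,0],[0,0,0],[0,0,0],[0,0,0]], "xyz": [[-0.9,0,0],[-1.8,0,0],[-2.8,0,0],[-3.7,0,0],[-4.4,0,0]], "grip": [255,255,255,255,255]}}

```text
clock: 27.43
tcp_pos: [577.5, -77.6, 205.7]
tcp_rot: [0.001, 0.661, 0.751, 0.0]
contact_force: [-0.5, -0.2, -0.3]
finger_gap: 0.2
grasp_force: 0.0
```

Call:
{"name": "send_rows", "arguments": {"dr": [[0,0,0],[0,0,0],[0,0,0],[0,0,0],[0,0,0]], "xyz": [[0,0,0],[0,0,0],[0,0,0],[0,0,0],[0,0,0]], "grip": [255,255,255,255,255]}}

```text
clock: 27.85
tcp_pos: [577.1, -72.2, 205.1]
tcp_rot: [0.0, 0.659, 0.752, 0.0]
contact_force: [0.8, 0.3, 1.1]
finger_gap: 0.1
grasp_force: 0.0
```

```bash
python3 - <<'E'
from h import *
im=read_camera("top")[:,:,::-1];i2=read_camera("scene")[:,:,::-1]
a=cv2.resize(im[130:290,110:270],(400,400),interpolation=cv2.INTER_CUBIC);b=cv2.resize(i2[110:270,270:430],(400,400),interpolation=cv2.INTER_CUBIC)
cv2.imwrite("pics/p5.png",np.hstack([a,b]));print(sensors.observe()["contact_force"])
E
```

```text
[-0.08013628 -0.4971414  -0.090842  ]
```

View pics/p5.png

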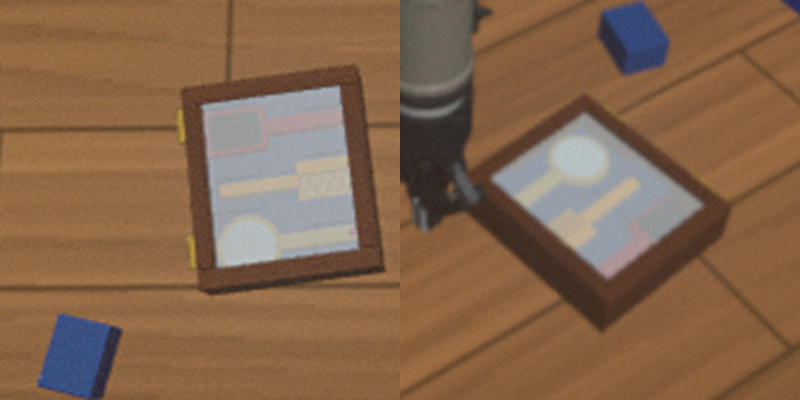

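The lid is fully shut, the three pieces show through the pane in their places, the blue box is unmoved and the arm is clear. Handing in.

```bash
python3 -c "
from rig import workorder
print(workorder.close_job())"
```

```text
the job is handed in; nothing more can be done
None
```

I handed the job in at about 28 s: the mirror, comb and hairbrush lie in their own compartments, the lid is fully shut, and the arm never went near the pot, bangles or blue box; the hand-in gave no verdict.

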